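# Level the countertop shelf on its sprung foot

## Robot

A 6-joint arm with a two-finger parallel gripper is mounted at the origin on a cart in front of the work surface, level with it; the furniture and walls round the work are solid. World frame = base frame: x ahead of the robot, y to its left, z up, the work surface at z = 0. Lengths are in m, angles in degrees, forces in N, time in s.
With the tool pointing down it reaches from about 0.35 to 0.875 m from the base axis. Payload 4.2 kg.
Tool frame: the origin (TCP) lies at the very end of the fingers, on their centre line; the grasp point (between the pads) lies 19 mm behind it; z points along the fingers, y is the line along which they close (so a half turn about z gives the same grasp; the last joint's range is limited). The gripper opens to 87 mm and grips with 3 to 60 N. Pads are 19 mm wide; open, the fingers measure 117 mm over their backs; the gripper's body (75 mm by 190 mm) begins 51 mm behind the grasp point.
Start: joints at [-54.397, 22.042, 0.453, 0, -68.411, -14.817], TCP at [0.222, -0.584, 0.223] pointing down, gripper open.
Joint ranges: [-179.83, 179.83], [-69.29, 118.12], [-61.27, 80.66], [-181.25, 117.63], [-171.15, -9.14], [-177.46, 177.46]. Speed limits (degrees/s): [159.86, 159.86, 180, 180, 180, 180].

## Interface

Orientations are given as a 3x3 rotation matrix whose columns are the frame's x, y, z axes.
In Python, from station import monitor, cams, ticket gives the robot as it stands.
- The arm moves only by the tool drive_tool, never from a script. Its argument "moves" is a list of rows, each an object with "delta_pos": the shift along the tool's x, y, z in mm, a list of three; "turn": the turn about the tool's z in rad; "claw": the opening, from 0 (shut) to 1 (fully open). A call has 1 to 12 rows; each row shifts and turns the commanded pose from where the row before left it, along the tool's axes as they then stand; what a row does not reach is not made up. A row lasts 1/8 s, in which the tool goes at most 62.5 mm and 10.7 degrees, less where a joint would pass 70% of its speed; a pose out of reach is approached as far as the arm can. A call is refused whole if a number of a shift passes 62.5 or a number of a turn 0.188, either way. A call with a gripper value outside its range is refused whole. The fingers move at their own pace and stop on an object; the grip force is fixed at half the most. Time passes only in rows, so rows that do not move let the fingers close. It gives the time, the measured TCP pose, the force, the opening and the grip force at its end, in the units of the state.
- monitor.sense(): the state, without advancing time (a new reading comes with each control period).
- cams.capture(name): name is "scene" or "top" or "wrist"; returns a dict with "color" (480x640x3 uint8, red, green, blue), "range_z" (480x640 float32, m along the optical axis (not along the pixel's ray), 0 where there is no reading), "vertical_fov" (degrees; the focal length in pixels is half the picture's height over the tangent of half this angle, whatever the lens; pixels are square), "cx", "cy" (the principal point, pixels), "extrinsics" (4x4, takes a point from camera to world coordinates). Camera axes: x right, y down, z forward; pixel columns grow to the right and rows downward; lengths in m; the calibration is good to about 2 mm. A picture is of the moment at which its call begins.
- ticket.finish_job(): hands the job in; it is judged then, once.
The state is a dict: "time_s": time; "joints": joint angles; "joint_velocities": joint speeds; "effort": joint torques, N m; "tcp_pos": TCP position; "ee_rot": TCP orientation; "wrist_force": force on the tool from outside, world axes, zero at the start; "moment": the same for the moment, N m; "gripper_width": opening from 0.0 (shut) to 1.0 (fully open); "gripper_force": force on a finger pad.
Only numpy, scipy, OpenCV 4.12 (cv2) and the standard library are available. Lean on these libraries where they do the work, as an engineer would, in place of code of your own. Each camera call takes 0.05 s, during which the arm holds its last target. There are 200 camera calls.

## Task

Stand the spirit level in its slot on the little countertop shelf, pushed in all the way, and let go of it. Then press the black knob of the levelling foot down to the end of its spring travel and, keeping it pressed, turn it until the level's bubble rests between the two black lines. Finish still holding the knob pressed down with the bubble centred, and do not disturb the cup, bowl, scraper or jar around the work.

Things in the scene. Friction and masses are not known exactly. Their poses are not given: they have to be found in the camera images.
- level: Short spirit level: aluminium slab with black ends, 24 mm thick (own x), 130 long (own y), 44 high, 0.12 to 0.21 kg, standing upright on its long edge on the worktop at the right. Origin: centre of its underside; z up. Both ends are alike. An olive-green vial in the top edge, 2 to 3 mm proud, has two black lines round it, 10 mm either side of the middle. Grip it across the 24 mm.
- bubble: White bubble in the level's vial, 18 mm long. Origin: its middle, which runs along the level's own y, up to 22 mm either way, toward the higher end: 4 mm per 0.01 rad of slope, settling in about 1.5 s. Dead centre is y = 0, 39.5 mm above the level's underside; within 3 mm of that counts as resting between the lines.
- shelf_feet: The little shelf's feet, fixed to the worktop; origin on the worktop under the middle of the shelf. The shelf is a wooden board 110 mm (x) by 320 mm (y) by 16 mm, its top about 60 mm above the worktop, on a rocker foot at its right end (own -y) and a sprung levelling foot with a knob at its left end (own +y). The board slopes along y by up to 0.05 rad.
- slot (a point): Middle of the floor of the level's slot, on the board's top. x across the slot, y along it toward the knob, z square to the board. The slot is 27 mm wide and 136 mm long inside, between aluminium rails 8 mm thick and 17 mm high above the floor (the top 5 mm stepped back 3 mm as a lead-in), with end stops 14 mm high. It tilts with the board.
- knob: Round black fluted knob of the levelling foot, 170 mm from the slot's middle along the slot's +y. Origin: centre of its underside, 4 mm above the board. A collar 60 mm across, 8 mm high, and above it the grip, 36 mm across, its top 44 mm above the origin. It turns about its own z with a steady friction of 0.25 N m and stays where it is left.
- knob_top (a point): Middle of the knob's top. Turning the knob clockwise seen from above raises this end of the shelf, knob included: 9 mm, and 0.035 rad of slope, per radian; anticlockwise lowers it. At the start, once the foot is pressed down, this end is too low by 0.5 to 1.4 rad of the knob; at least 1.7 rad clockwise is free.
- foot_press (a joint): Spring travel of the levelling foot: 0 = up, 0.03 rad = pushed down to its stop (knob 8 mm lower); above 0.026 counts as fully pressed. The shelf's end goes down with the knob. About 3 N starts it, 7 to 9 N at the knob brings it to the stop, 20 N does no harm; it springs up when the push ends.
- cup: Clear travel cup with orange cap, 66 mm across, 160 mm tall, standing left of the shelf. Bystander. Origin: centre of underside.
- bowl: Brown stoneware bowl, 129 mm across, 57 mm high, behind the shelf at the right. Bystander. Origin: centre of underside.
- scraper: Scraper with purple grip, 31 x 152 x 23 mm, lying far right. Bystander. Origin: centre of underside.
- jar: Glass jar with a red lid, 65 mm across, 82 mm tall, at the front left. Bystander. Origin: centre of underside.
Mind the look-alikes: they are no part of the job. There is more than one size of the level; the one meant has the size given above.

How it is judged:
By the outcome, as a careful person would: the job done as asked, in the order asked, and still so for the second after the job is handed in, while the arm keeps its last pose, push and grip.
It also fails if it takes over 58 s, if anything falls off the work surface, if the arm or the gripper's body presses on something with over 40 N, if the wrist force passes 120 N, or if a joint passes its speed limit or range.

## Working session

There is one attempt and no reset: what is moved stays moved. The work goes in short steps, Python scripts to look and compute and a tool call to move; the robot and the scene stay as the last step left them, time stands still between calls to the robot, and variables do not carry over. Pictures are saved under pics/ and viewed, at most 10 in all, crops included, and the job is handed in when it is done.

Besides the shell and the picture viewer there is one more tool, called after "Request:" as name(argument=value, ...) on one line, values as JSON. drive_tool: Moves the arm, as the interface text tells. Its arguments: {"type":"object","properties":{"moves":{"type":"array","items":{"type":"object","properties":{"delta_pos":{"type":"array","items":{"type":"number"}},"turn":{"type":"number"},"claw":{"type":"number"}}}}},"required":["moves"]}

```bash
mkdir -p pics; cat > h.py <<'E'
import numpy as np, cv2
from station import monitor, cams, ticket
def cap(n):
    c=cams.capture(n); f=240/np.tan(np.radians(c["vertical_fov"])/2)
    z=c["range_z"]; v,u=np.mgrid[:480,:640]
    P=np.stack([(u-c["cx"])/f*z,(v-c["cy"])/f*z,z,np.ones_like(z)],-1)@np.array(c["extrinsics"]).T
    P=P[...,:3]; P[z<=0]=np.nan
    return c["color"],P
def save(n,img): cv2.imwrite("pics/"+n,cv2.cvtColor(img,cv2.COLOR_RGB2BGR))
E
python3 - <<'E'
from h import *
s=monitor.sense(); print(s["time_s"],s["tcp_pos"],np.round(s["ee_rot"],3),s["gripper_width"])
for n in("top","scene"):
    c,P=cap(n); save(n+"0.png",c); np.savez("/tmp/"+n,c=c,P=P)
E
```

```text
0.0 [ 0.2215959  -0.58373751  0.22147957] [[-0.935 -0.355 -0.001]
 [-0.355  0.935  0.002]
 [ 0.     0.002 -1.   ]] 0.9980971439667509
```

View pics/top0.png

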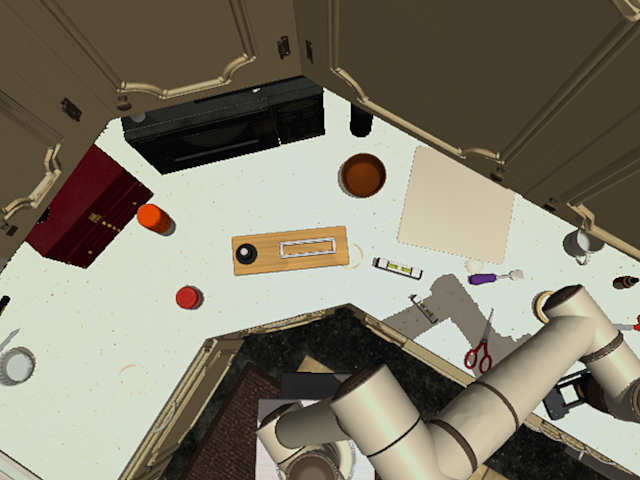

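View pics/scene0.png

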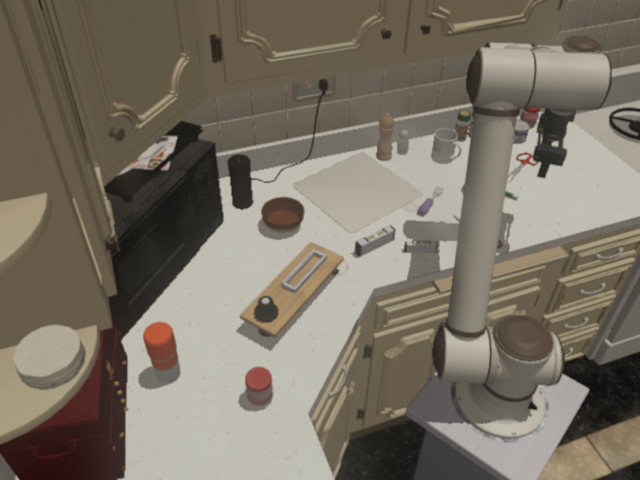

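Two level-like things show in the top view: A at (397,268), with a white body, and B at (424,308), in shadow. The slot is at (307,247), the knob at (246,254), and the bowl, scraper, jar and cup are at (363,175), (483,279), (188,297) and (153,218). Next I measure the size of A and B.

```bash
python3 - <<'E'
from h import *
d=np.load("/tmp/top.npz"); c,P=d["c"],d["P"]
def comp(box,zlo,zhi,nm):
    u0,v0,u1,v1=box; Q=P[v0:v1,u0:u1].reshape(-1,3); Q=Q[(Q[:,2]>zlo)&(Q[:,2]<zhi)]
    r=cv2.minAreaRect((Q[:,:2]*1000).astype(np.float32)); b=cv2.boxPoints(r)
    print(nm,len(Q),"c",np.round(r[0]),"size",np.round(r[1]),"ang",round(r[2],1),"z50/95",np.round(np.percentile(Q[:,2],[5,50,95]),4), "box",np.round(b).tolist())
print("table z",np.nanmedian(P[300:330,240:300,2]), P[280,370])
comp((366,250,430,285),.02,.08,"A")
comp((405,288,445,325),.01,.08,"B")
comp((225,220,355,280),.045,.068,"board")
comp((270,230,345,265),.0685,.1,"rails")
comp((230,238,262,270),.095,.12,"knob")
comp((335,150,390,200),.02,.1,"bowl"); comp((130,195,180,240),.03,.2,"cup"); comp((170,280,206,312),.03,.1,"jar"); comp((465,265,525,290),.008,.1,"scraper")
k=cv2.resize(c[230:330,350:470],None,fx=6,fy=6,interpolation=cv2.INTER_CUBIC); save("crop1.png",k[:600])
for v in range(230,262,2): print(v,np.round(P[v,307],4))
E
```

```text
table z -0.0008258559607750016 [ 0.47930212 -0.14821462  0.00272674]
A 460 c [ 509. -227.] size [131.  26.] ang 74.1 z50/95 [0.0282 0.0442 0.05  ] box [[478.0, -286.0], [503.0, -293.0], [539.0, -168.0], [514.0, -160.0]]
B 256 c [ 417. -319.] size [92. 73.] ang 40.4 z50/95 [0.0139 0.0319 0.0374] box [[358.0, -320.0], [405.0, -376.0], [475.0, -317.0], [428.0, -261.0]]
board 3704 c [552.  77.] size [111. 320.] ang 6.8 z50/95 [0.0554 0.061  0.0658] box [[478.0, 229.0], [516.0, -89.0], [626.0, -75.0], [589.0, 242.0]]
rails 431 c [564.  29.] size [ 82. 179.] ang 9.5 z50/95 [0.0696 0.0758 0.0811] box [[509.0, 110.0], [538.0, -67.0], [619.0, -53.0], [590.0, 124.0]]
knob 159 c [538. 196.] size [38. 36.] ang 46.8 z50/95 [0.1023 0.1088 0.1147] box [[512.0, 194.0], [538.0, 170.0], [564.0, 197.0], [538.0, 222.0]]
bowl 723 c [ 774. -126.] size [127. 127.] ang 47.5 z50/95 [0.0214 0.0433 0.0604] box [[685.0, -130.0], [778.0, -216.0], [864.0, -122.0], [770.0, -37.0]]
cup 1035 c [644. 478.] size [146.  80.] ang 47.8 z50/95 [0.0377 0.1388 0.1638] box [[565.0, 451.0], [625.0, 397.0], [723.0, 505.0], [663.0, 559.0]]
jar 503 c [413. 349.] size [60. 61.] ang 2.8 z50/95 [0.0459 0.0815 0.0872] box [[382.0, 378.0], [385.0, 317.0], [445.0, 320.0], [442.0, 381.0]]
scraper 402 c [ 493. -503.] size [ 68. 153.] ang 0.8 z50/95 [0.0097 0.0199 0.028 ] box [[458.0, -427.0], [460.0, -580.0], [529.0, -579.0], [526.0, -426.0]]
230 [0.6102 0.0317 0.0588]
232 [0.6049 0.0317 0.057 ]
234 [0.5977 0.0311 0.065 ]
236 [0.5933 0.0313 0.0584]
238 [0.5876 0.0312 0.0584]
240 [0.5783 0.03   0.078 ]
242 [0.5736 0.0301 0.0732]
244 [0.5697 0.0305 0.0635]
246 [0.5646 0.0305 0.0606]
248 [0.5583 0.0301 0.0648]
250 [0.5533 0.0302 0.0612]
252 [0.5481 0.0302 0.0582]
254 [0.5392 0.0289 0.0794]
256 [0.5363 0.0297 0.0624]
258 [0.5308 0.0296 0.0618]
260 [0.5245 0.0292 0.0671]
```

View pics/crop1.png

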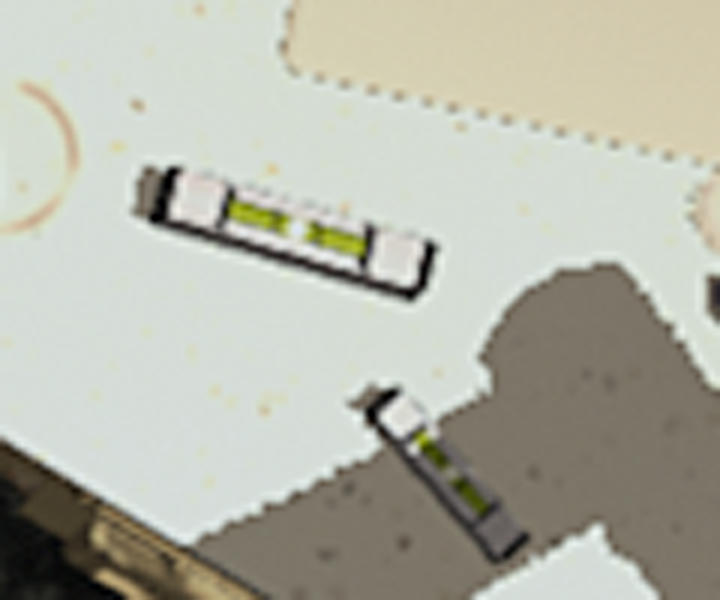

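A measures 131 x 26 x 44 mm, which matches the level (130 x 24 x 44). B is shorter, about 90 mm, so it is the look-alike. In the crop A is at (295,230) with its white bubble in the middle, and B is at (445,470). I'll go for A.

Request:
drive_tool(moves=[{"delta_pos":[-49,29,8],"turn":0,"claw":1},{"delta_pos":[-49,29,8],"turn":0,"claw":1},{"delta_pos":[-49,29,8],"turn":0,"claw":1},{"delta_pos":[-49,29,8],"turn":0,"claw":1},{"delta_pos":[-49,29,8],"turn":0,"claw":1},{"delta_pos":[-49,29,8],"turn":0,"claw":1},{"delta_pos":[-49,29,8],"turn":0,"claw":1},{"delta_pos":[-52,29,8],"turn":0,"claw":1},{"turn":-0.185,"delta_pos":[0,0,0],"claw":1},{"turn":-0.185,"delta_pos":[0,0,0],"claw":1},{"turn":-0.185,"delta_pos":[0,0,0],"claw":1},{"turn":-0.185,"delta_pos":[0,0,0],"claw":1}])

```text
time_s: 1.6
tcp_pos: [0.5084, -0.227, 0.158]
ee_rot: [[-0.446, -0.895, -0.001], [-0.895, 0.446, 0.0], [0.0, 0.001, -1.0]]
wrist_force: [-0.0, 0.1, -0.3]
gripper_width: 1.0
gripper_force: 0.0
```

Request:
drive_tool(moves=[{"turn":-0.185,"delta_pos":[0,0,0],"claw":0.7},{"turn":0,"delta_pos":[0,0,0],"claw":0.7}])

```text
time_s: 1.85
tcp_pos: [0.5085, -0.2271, 0.1582]
ee_rot: [[-0.281, -0.96, -0.001], [-0.96, 0.281, 0.0], [-0.0, 0.001, -1.0]]
wrist_force: [0.0, 0.2, -0.3]
gripper_width: 0.856
gripper_force: 0.0
```

```bash
cat >> h.py <<'E'
def st():
    s=monitor.sense(); R=np.array(s["ee_rot"])
    print("t",round(s["time_s"],2),"tcp",np.round(np.array(s["tcp_pos"])*1000,1),"heading",round(np.degrees(np.arctan2(R[1,0],R[0,0])),2),"z",np.round(R[:,2],3),"F",np.round(s["wrist_force"],1),"w",round(s["gripper_width"]*87,1),"gf",round(s["gripper_force"],1))
    return np.array(s["tcp_pos"]),R
def to(p,R,t): # world shift in tool axes, mm
    print("tool shift",np.round(R.T@(np.array(t)-p*1000),1))
E
python3 - <<'E'
from h import *
p,R=st(); c,P=cap("wrist"); save("w1.png",c)
m=(P[...,2]>.035)&(P[...,2]<.06)&(np.hypot(P[...,0]-.509,P[...,1]+.227)<.09)
r=cv2.minAreaRect((P[m][:,:2]*1000).astype(np.float32)); print(m.sum(),r,np.nanmedian(P[m][:,2]))
Q=P[m][:,:2]; w,v=np.linalg.eigh(np.cov(Q.T)); print(Q.mean(0),np.degrees(np.arctan2(v[1,1],v[0,1]))%180)
E
```

```text
t 1.85 tcp [ 508.5 -227.1  158.2] heading -106.35 z [-0.001  0.    -1.   ] F [ 0.   0.2 -0.3] w 74.5 gf 0.0
6756 ((512.1124267578125, -223.40921020507812), (129.6209716796875, 24.063724517822266), 74.19539642333984) 0.044281562846741035
[ 0.51095481 -0.22727257] 74.40098449221583
```

View pics/w1.png

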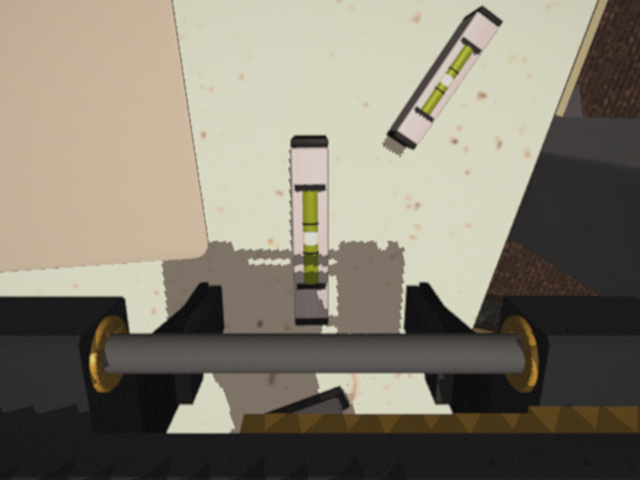

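The wrist view shows level A at (310,235), with its two lines and the bubble in the middle, between the fingers. Level B is at (445,80), clear of them. Descending to grip A.

Request:
drive_tool(moves=[{"delta_pos":[-4.4,-2.3,30],"turn":-0.01,"claw":0.7},{"delta_pos":[0,0,50],"turn":0,"claw":0.7},{"delta_pos":[0,0,40],"turn":0,"claw":0.6},{"delta_pos":[0,0,18],"turn":0,"claw":0.5},{"delta_pos":[0,0,0],"turn":0,"claw":0.2},{"delta_pos":[0,0,0],"turn":0,"claw":0.1},{"delta_pos":[0,0,0],"turn":0,"claw":0.1},{"delta_pos":[0,0,0],"turn":0,"claw":0.1},{"delta_pos":[0,0,0],"turn":0,"claw":0.1}])

```text
time_s: 3.02
tcp_pos: [0.5127, -0.2237, 0.0217]
ee_rot: [[-0.27, -0.963, 0.001], [-0.963, 0.27, -0.0], [-0.0, -0.001, -1.0]]
wrist_force: [-1.9, 2.1, 5.7]
gripper_width: 0.269
gripper_force: 30.0
```

Request:
drive_tool(moves=[{"delta_pos":[0,0,-30],"turn":0,"claw":0.1},{"delta_pos":[0,0,-50],"turn":0,"claw":0.1},{"delta_pos":[-20,7,-50],"turn":0,"claw":0.1},{"delta_pos":[-50,16,0],"turn":0,"claw":0.1},{"delta_pos":[-50,16,0],"turn":0,"claw":0.1},{"delta_pos":[-50,16,0],"turn":0,"claw":0.1},{"delta_pos":[-50,17,0],"turn":0,"claw":0.1},{"delta_pos":[-50,17,0],"turn":0,"claw":0.1},{"delta_pos":[0,0,0],"turn":-0.13,"claw":0.1},{"delta_pos":[0,0,0],"turn":-0.13,"claw":0.1},{"delta_pos":[0,0,0],"turn":-0.13,"claw":0.1},{"delta_pos":[0,0,0],"turn":0,"claw":0.1}])

```text
time_s: 4.53
tcp_pos: [0.4989, 0.0604, 0.1502]
ee_rot: [[0.115, -0.993, -0.001], [-0.993, -0.115, 0.0], [-0.0, 0.001, -1.0]]
wrist_force: [0.1, 0.8, -1.8]
gripper_width: 0.273
gripper_force: 30.0
```

```bash
python3 - <<'E'
from h import *
p,R=st(); c,P=cap("wrist"); save("w2.png",c); np.savez("/tmp/w2",c=c,P=P)
E
```

```text
t 4.53 tcp [498.9  60.4 150.2] heading -83.4 z [-0.001  0.    -1.   ] F [ 0.1  0.8 -1.8] w 23.7 gf 30.0
```

View pics/w2.png

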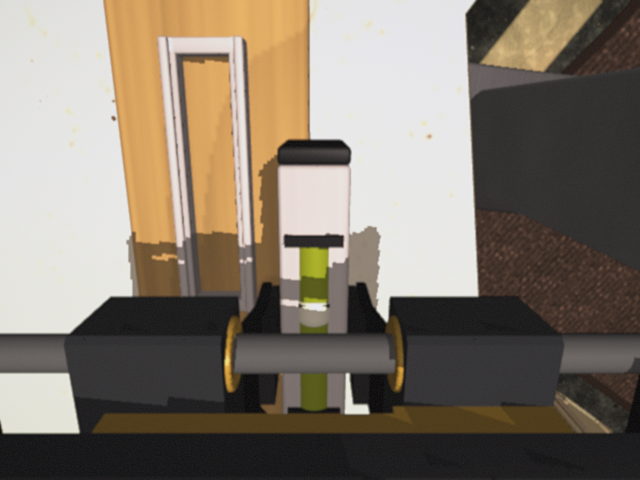

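The wrist view shows the slot rails from the far stop at (203,45) down both sides, (172,170) and (240,170), to the near stop at about (215,298). The held level runs vertically at u≈315. I now measure the slot and the held level in the same picture.

```bash
python3 - <<'E'
from h import *
d=np.load("/tmp/w2.npz"); c,P=d["c"],d["P"]; P=P*1000
B=P[60:230,130:160].reshape(-1,3); B=np.vstack([B,P[60:150,255:275].reshape(-1,3)]); B=B[np.isfinite(B).all(1)]
B=B[abs(B[:,2]-np.median(B[:,2]))<12]
A=np.c_[B[:,:2],np.ones(len(B))]; co,*_=np.linalg.lstsq(A,B[:,2],rcond=None); print("plane",co, "resid",np.std(A@co-B[:,2]))
h=P[...,2]-(P[...,:2]@co[:2]+co[2])
reg=np.zeros(h.shape,bool); reg[25:320,140:255]=1
m=reg&(h>9)&(h<20); 
Q=P[m]; r=cv2.minAreaRect(Q[:,:2].astype(np.float32)); print("rails>9",m.sum(),r,"hmax",np.percentile(h[m],[50,98]))
# inner/outer edges per row, in rotated frame
th=np.radians(96.7); y=np.array([np.cos(th),np.sin(th)]); x=np.array([y[1],-y[0]]); k0=np.array([558,27.5])
for v in range(60,300,25):
    row=np.where(m[v])[0]; 
    if len(row): 
        g=np.split(row,np.where(np.diff(row)>3)[0]+1); print(v,[(np.round((P[v,[a[0],a[-1]],:2]-k0)@x,1).tolist(),np.round((P[v,a[0],:2]-k0)@y,1)) for a in g])
s=(Q[:,:2]-k0)@y; t=(Q[:,:2]-k0)@x; print("y range",np.percentile(s,[.5,99.5]),"x range",np.percentile(t,[.5,99.5]))
for u in(195,205,215):
    col=np.where(m[:,u])[0]; g=np.split(col,np.where(np.diff(col)>3)[0]+1); print("col",u,[np.round((P[[a[0],a[-1]],u,:2]-k0)@y,1).tolist() for a in g])
L=np.zeros(h.shape,bool); L[135:320,275:352]=1; L&=(P[...,2]>165)&(P[...,2]<185); Z=P[L]
r=cv2.minAreaRect(Z[:,:2].astype(np.float32)); print("level",L.sum(),r,np.median(Z[:,2]),"ymin end",Z[:,1].min())
for v in(160,200,230,300): 
    row=np.where(L[v])[0]; print(v,np.round(P[v,[row[0],row[-1]]],1).tolist())
E
```

```text
plane [3.30964668e-04 3.70432028e-03 6.01592222e+01] resid 0.6928472698485706
rails>9 9849 ((560.6525268554688, 30.562480926513672), (43.484222412109375, 151.55848693847656), 6.727141857147217) hmax [15.25985469 18.06083263]
60 [([23.8, 16.5], np.float64(-61.5)), ([-10.8, -18.5], np.float64(-61.9))]
85 [([24.0, 16.0], np.float64(-49.7)), ([-11.0, -18.4], np.float64(-49.7))]
110 [([23.4, 16.7], np.float64(-37.3)), ([-10.6, -18.6], np.float64(-37.3))]
135 [([23.8, 16.3], np.float64(-24.6)), ([-11.1, -18.4], np.float64(-24.4))]
160 [([24.5, 16.6], np.float64(-11.3)), ([-11.1, -18.5], np.float64(-11.2))]
185 [([23.8, 16.3], np.float64(2.1)), ([-10.6, -18.5], np.float64(2.7))]
210 [([23.4, 16.5], np.float64(15.7)), ([-11.1, -18.4], np.float64(16.8))]
235 [([24.0, 16.8], np.float64(30.3)), ([-10.9, -18.4], np.float64(31.4))]
260 [([23.5, 16.6], np.float64(45.1)), ([-10.7, -18.4], np.float64(46.6))]
285 [([23.8, 16.5], np.float64(60.6)), ([-10.5, -18.3], np.float64(62.4))]
y range [-72.71793158  75.33692414] x range [-18.59514239  24.10717891]
col 195 [[-72.7, -65.1], [51.1, 51.1], [53.2, 68.5]]
col 205 [[-72.7, -65.1]]
col 215 [[-72.7, -65.0]]
level 12492 ((503.7991638183594, 26.080467224121094), (28.03066062927246, 60.851295471191406), 6.788814544677734) 172.65453366064003 ymin end -5.2637318891617815
160 [[518.2, 1.6, 172.3], [495.0, -1.2, 173.0]]
200 [[516.7, 14.7, 171.1], [493.6, 11.6, 173.5]]
230 [[515.4, 24.5, 172.6], [491.8, 22.4, 170.4]]
300 [[513.6, 53.3, 165.3], [486.8, 50.2, 165.2]]
```

Request:
drive_tool(moves=[{"delta_pos":[18,-28,0],"turn":0,"claw":0.1},{"delta_pos":[18.7,-29.1,10],"turn":-0.002,"claw":0.1},{"delta_pos":[0,0,20],"turn":0,"claw":0.1},{"delta_pos":[0,0,18],"turn":0,"claw":0.1},{"delta_pos":[0,0,0],"turn":0,"claw":0.1},{"delta_pos":[0,0,5],"turn":0,"claw":0.1},{"delta_pos":[0,0,4],"turn":0,"claw":0.1},{"delta_pos":[0,0,0],"turn":0,"claw":0.1}])

```text
time_s: 5.58
tcp_pos: [0.5602, 0.0306, 0.0936]
ee_rot: [[0.119, -0.993, 0.0], [-0.993, -0.119, 0.0], [-0.0, -0.0, -1.0]]
wrist_force: [0.2, 0.2, -1.7]
gripper_width: 0.272
gripper_force: 30.0
```

Underside is about 6 mm into the rails with no contact force. Continuing down.

Request:
drive_tool(moves=[{"delta_pos":[0,0,4],"turn":0,"claw":0.1},{"delta_pos":[0,0,4],"turn":0,"claw":0.1},{"delta_pos":[0,0,2.5],"turn":0,"claw":0.1},{"delta_pos":[0,0,2],"turn":0,"claw":0.1},{"delta_pos":[0,0,0],"turn":0,"claw":0.1}])

```text
time_s: 6.2
tcp_pos: [0.5603, 0.0305, 0.082]
ee_rot: [[0.119, -0.993, 0.0], [-0.993, -0.119, -0.0], [0.0, -0.0, -1.0]]
wrist_force: [-3.3, 0.1, 5.4]
gripper_width: 0.271
gripper_force: 30.0
```

Seated at the expected height (TCP 82 mm) with about 7 N of contact. Releasing, lifting and backing off toward the knob.

Request:
drive_tool(moves=[{"delta_pos":[0,0,0],"turn":0,"claw":0.42},{"delta_pos":[0,0,0],"turn":0,"claw":0.42},{"delta_pos":[0,0,0],"turn":0,"claw":0.42},{"delta_pos":[0,0,-15],"turn":0,"claw":0.42},{"delta_pos":[0,0,-40],"turn":0,"claw":0.7},{"delta_pos":[-20,0,-40],"turn":0,"claw":0.7},{"delta_pos":[-50,0,0],"turn":0,"claw":0.7},{"delta_pos":[-50,0,0],"turn":0,"claw":0.7},{"delta_pos":[-50,0,0],"turn":0,"claw":0.7},{"delta_pos":[0,0,0],"turn":0,"claw":0.7}])

```text
time_s: 7.45
tcp_pos: [0.5401, 0.2025, 0.1771]
ee_rot: [[0.123, -0.992, 0.002], [-0.992, -0.123, 0.001], [-0.001, -0.002, -1.0]]
wrist_force: [-0.1, -0.1, -0.4]
gripper_width: 0.699
gripper_force: 0.0
```

```bash
python3 - <<'E'
from h import *
p,R=st(); 
w=cams.capture("wrist"); E=np.array(w["extrinsics"]); print("wristcam pos in tool mm",np.round(R.T@(E[:3,3]-p)*1000),"fwd in tool",np.round(R.T@E[:3,2],2),w["vertical_fov"])
c,P=cap("wrist"); t,T=cap("top"); s,S=cap("scene"); np.savez("/tmp/w3",c=c,P=P*1000)
a=cv2.resize(t[215:285,220:360],None,fx=4,fy=4,interpolation=cv2.INTER_CUBIC); b=cv2.resize(s[235:335,235:365],None,fx=3,fy=3,interpolation=cv2.INTER_CUBIC)
I=np.zeros((600,800,3),np.uint8); I[:280,:560]=a; I[290:590,:390]=b; I[290:590,400:800]=cv2.resize(c,(400,300)); save("m3.png",I)
E
```

```text
t 7.45 tcp [540.1 202.5 177.1] heading -82.93 z [ 0.002  0.001 -1.   ] F [-0.1 -0.1 -0.4] w 60.8 gf 0.0
wristcam pos in tool mm [  75.   -1. -162.] fwd in tool [-0.28 -0.    0.96] 58.10872657480378
```

View pics/m3.png

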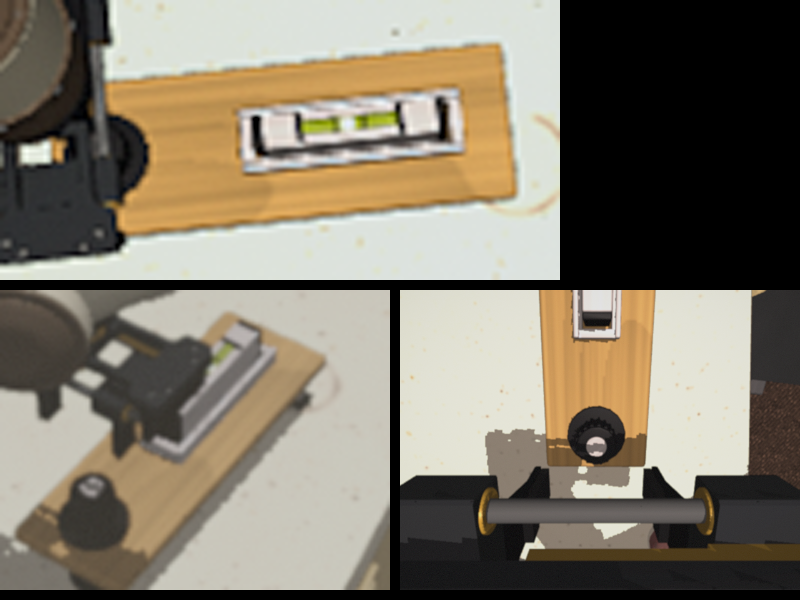

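The level sits squarely in the slot. In the composite the top-view crop has it at (350,125) with the bubble at (348,125), and the wrist view has the knob at (596,440). Next I measure the knob position, the seating height and the bubble along the level.

```bash
cat >> h.py <<'E'
def bubble(t,T,dbg=False,sh=(3,3.2)):
    """bubble offset along slot +y (mm), top camera: profile along the vial between its dark ends"""
    u0,v0=275,232; g=t[v0:v0+32,u0:u0+68].astype(float); Q=T[v0:v0+32,u0:u0+68]*1000
    hsv=cv2.cvtColor(t[v0:v0+32,u0:u0+68],cv2.COLOR_RGB2HSV); green=(hsv[...,1]>110)&(hsv[...,0]>20)&(hsv[...,0]<50)
    th=np.radians(96.73); y=np.array([np.cos(th),np.sin(th)]); x=np.array([y[1],-y[0]])
    c0=np.array([560.6,30.5])-np.array(sh)
    s=(Q[...,:2]-c0)@y; w=(Q[...,:2]-c0)@x; gm=green&np.isfinite(s)
    wc=np.median(w[gm]); band=(abs(w-wc)<3.5)&(abs(s)<45)
    b=g[...,2][band]; ss=s[band]; k=np.arange(-40,41,2.); pr=np.array([np.median(b[abs(ss-q)<1.6]) if (abs(ss-q)<1.6).any() else np.nan for q in k])
    print("green s range",np.percentile(s[gm],[1,99]).round(1),"wc",wc.round(1)); print(dict(zip(k.astype(int).tolist(),np.nan_to_num(pr).astype(int).tolist())))
E
python3 - <<'E'
from h import *
d=np.load("/tmp/w3.npz"); c,P=d["c"],d["P"]
m=(P[...,2]>100)&(P[...,2]<118)&(np.hypot(P[...,0]-540,P[...,1]-199)<40)
r=cv2.minEnclosingCircle(P[m][:,:2].astype(np.float32)); print("knob top",m.sum(),r,np.percentile(P[m][:,2],[5,50,95]), P[m].mean(0))
col=(P[...,2]>68)&(P[...,2]<80)&(np.hypot(P[...,0]-540,P[...,1]-199)<40)
print("collar",col.sum(),cv2.minEnclosingCircle(P[col][:,:2].astype(np.float32)),np.median(P[col][:,2]))
v,u=np.where((P[...,2]>90)&(P[...,2]<125)&(P[...,1]<115)); print("level top z",np.percentile(P[v,u,2],[5,50,95]),"rows",v.min(),v.max(),"end y",P[v,u,1].max())
t,T=cap("top"); bubble(t,T); np.savez("/tmp/t3",t=t,T=T)
E
```

```text
knob top 3338 ((540.8740234375, 199.6801300048828), 19.631084442138672) [104.62777289 109.10681659 110.45908919] [541.02981211 197.80664404 108.67462955]
collar 2879 ((540.8297119140625, 199.50535583496094), 29.93317413330078) 73.02512991222565
level top z [100.30858313 104.42938337 105.72760615] rows 0 52 end y 96.53746755819934
green s range [-31.8  33. ] wc 1.8
{-40: 214, -38: 206, -36: 185, -34: 122, -32: 11, -30: 32, -28: 33, -26: 49, -24: 45, -22: 42, -20: 42, -18: 44, -16: 35, -14: 36, -12: 27, -10: 22, -8: 18, -6: 27, -4: 35, -2: 185, 0: 241, 2: 241, 4: 240, 6: 191, 8: 74, 10: 49, 12: 23, 14: 32, 16: 38, 18: 9, 20: 22, 22: 44, 24: 50, 26: 46, 28: 44, 30: 44, 32: 42, 34: 28, 36: 46, 38: 176, 40: 199}
```

The knob is at (540.9, 199.6) with its collar top at 73 mm. The level's top is at 104.4 mm, which is 60.3 + 44, so it is fully seated. The slope is about +0.004 unpressed and so about −0.026 pressed, which needs roughly 0.75 rad clockwise. I pre-turn anticlockwise so the turn ends square, then grip the knob.

Request:
drive_tool(moves=[{"delta_pos":[3,-0.4,20],"turn":0,"claw":0.75},{"delta_pos":[0,0,20],"turn":-0.187,"claw":0.75},{"delta_pos":[0,0,0],"turn":-0.187,"claw":0.75},{"delta_pos":[0,0,0],"turn":-0.187,"claw":0.75},{"delta_pos":[0,0,0],"turn":-0.187,"claw":0.75},{"delta_pos":[0,0,25],"turn":0,"claw":0.75},{"delta_pos":[0,0,25],"turn":0,"claw":0.75},{"delta_pos":[0,0,11],"turn":0,"claw":0.7},{"delta_pos":[0,0,0],"turn":0,"claw":0.3},{"delta_pos":[0,0,0],"turn":0,"claw":0.3},{"delta_pos":[0,0,0],"turn":0,"claw":0.3},{"delta_pos":[0,0,0],"turn":0,"claw":0.3}])

```text
time_s: 9.2
tcp_pos: [0.5417, 0.1972, 0.0759]
ee_rot: [[0.763, -0.647, 0.002], [-0.647, -0.763, 0.002], [0.001, -0.003, -1.0]]
wrist_force: [2.9, 2.0, 0.6]
gripper_width: 0.407
gripper_force: 30.0
```

Request:
drive_tool(moves=[{"delta_pos":[0,0,3],"turn":0,"claw":0.3},{"delta_pos":[0,0,3],"turn":0,"claw":0.3},{"delta_pos":[0,0,2],"turn":0,"claw":0.3},{"delta_pos":[0,0,1],"turn":0,"claw":0.3},{"delta_pos":[0,0,0],"turn":0,"claw":0.3}])

```text
time_s: 9.82
tcp_pos: [0.5416, 0.1981, 0.0683]
ee_rot: [[0.764, -0.646, 0.003], [-0.646, -0.764, 0.002], [0.001, -0.003, -1.0]]
wrist_force: [-3.4, 4.5, 11.6]
gripper_width: 0.405
gripper_force: 30.1
```

About 7.6 mm of travel at 11.6 N, so it is at the stop. Now I turn clockwise while following the rise.

Request:
drive_tool(moves=[{"delta_pos":[0,0,0.6],"turn":0,"claw":0.3},{"delta_pos":[0,0,-0.9],"turn":0.1,"claw":0.3},{"delta_pos":[0,0,-0.9],"turn":0.1,"claw":0.3},{"delta_pos":[0,0,-0.9],"turn":0.1,"claw":0.3},{"delta_pos":[0,0,-0.9],"turn":0.1,"claw":0.3},{"delta_pos":[0,0,0],"turn":0,"claw":0.3}])

```text
time_s: 10.58
tcp_pos: [0.5412, 0.1973, 0.0713]
ee_rot: [[0.451, -0.892, 0.002], [-0.892, -0.451, 0.001], [0.0, -0.002, -1.0]]
wrist_force: [-4.7, 1.7, 11.0]
gripper_width: 0.409
gripper_force: 30.0
```

Request:
drive_tool(moves=[{"delta_pos":[0,0,-0.7],"turn":0.09,"claw":0.3},{"delta_pos":[0,0,-0.7],"turn":0.09,"claw":0.3},{"delta_pos":[0,0,-0.8],"turn":0.09,"claw":0.3},{"delta_pos":[0,0,-0.8],"turn":0.09,"claw":0.3},{"delta_pos":[0,0,0],"turn":0,"claw":0.3},{"delta_pos":[0,0,0],"turn":0,"claw":0.3},{"delta_pos":[0,0,0],"turn":0,"claw":0.3},{"delta_pos":[0,0,0],"turn":0,"claw":0.3},{"delta_pos":[0,0,0],"turn":0,"claw":0.3},{"delta_pos":[0,0,0],"turn":0,"claw":0.3},{"delta_pos":[0,0,0],"turn":0,"claw":0.3},{"delta_pos":[0,0,0],"turn":0,"claw":0.3}])

```text
time_s: 12.08
tcp_pos: [0.5407, 0.1967, 0.0745]
ee_rot: [[0.108, -0.994, 0.001], [-0.994, -0.108, 0.0], [0.0, -0.001, -1.0]]
wrist_force: [-5.1, 0.6, 11.6]
gripper_width: 0.408
gripper_force: 30.0
```

```bash
python3 - <<'E'
from h import *
st(); t,T=cap("top"); bubble(t,T); w,W=cap("wrist"); s,S=cap("scene")
I=np.zeros((600,800,3),np.uint8); I[:320,:800]=cv2.resize(t[232:264,270:350],None,fx=10,fy=10,interpolation=cv2.INTER_CUBIC)
I[325:600,:366]=cv2.resize(s[230:330,235:368],(366,275)); I[325:600,380:747]=cv2.resize(w,(367,275)); save("m4.png",I)
E
```

```text
t 12.07 tcp [540.7 196.7  74.5] heading -83.79 z [ 0.001  0.    -1.   ] F [-5.1  0.6 11.6] w 35.5 gf 30.0
green s range [-31.8  33.2] wc 1.5
{-40: 212, -38: 215, -36: 213, -34: 145, -32: 24, -30: 37, -28: 43, -26: 46, -24: 45, -22: 44, -20: 39, -18: 38, -16: 31, -14: 33, -12: 25, -10: 22, -8: 30, -6: 44, -4: 82, -2: 202, 0: 241, 2: 241, 4: 230, 6: 136, 8: 22, 10: 19, 12: 23, 14: 23, 16: 36, 18: 22, 20: 41, 22: 21, 24: 44, 26: 43, 28: 41, 30: 46, 32: 25, 34: 27, 36: 46, 38: 174, 40: 217}
```

View pics/m4.png

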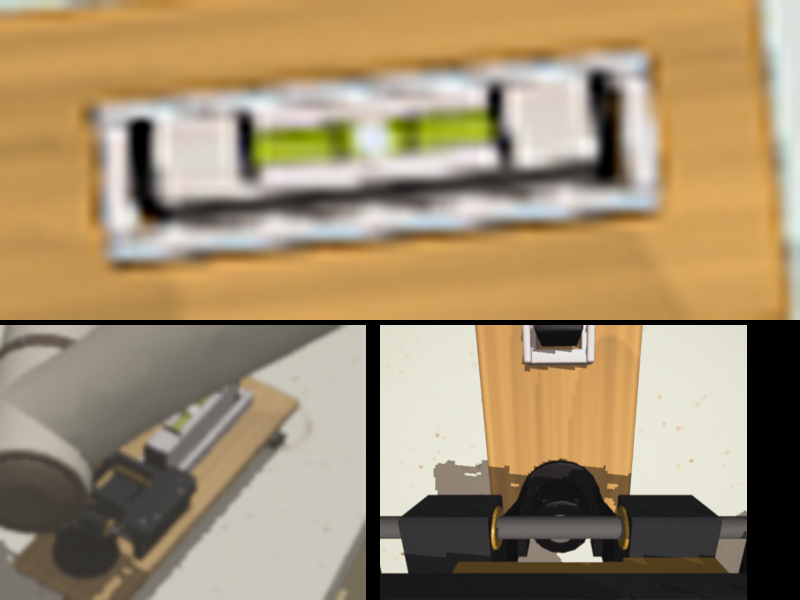

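The bubble at (372,138) sits midway between the black lines at (340,143) and (405,131), about 0.7 mm off centre by profile. I add a little push to confirm the stop, then let it settle and recheck.

Request:
drive_tool(moves=[{"delta_pos":[0,0,0.6],"turn":0,"claw":0.3},{"delta_pos":[0,0,0],"turn":0,"claw":0.3},{"delta_pos":[0,0,0],"turn":0,"claw":0.3},{"delta_pos":[0,0,0],"turn":0,"claw":0.3},{"delta_pos":[0,0,0],"turn":0,"claw":0.3},{"delta_pos":[0,0,0],"turn":0,"claw":0.3},{"delta_pos":[0,0,0],"turn":0,"claw":0.3},{"delta_pos":[0,0,0],"turn":0,"claw":0.3},{"delta_pos":[0,0,0],"turn":0,"claw":0.3},{"delta_pos":[0,0,0],"turn":0,"claw":0.3},{"delta_pos":[0,0,0],"turn":0,"claw":0.3},{"delta_pos":[0,0,0],"turn":0,"claw":0.3}])

```text
time_s: 13.72
tcp_pos: [0.5407, 0.1968, 0.0744]
ee_rot: [[0.108, -0.994, 0.001], [-0.994, -0.108, 0.0], [0.0, -0.001, -1.0]]
wrist_force: [-7.3, 0.8, 15.0]
gripper_width: 0.403
gripper_force: 30.0
```

```bash
python3 - <<'E'
from h import *
st(); t,T=cap("top"); bubble(t,T)
# sharper: un-rotated strip along the vial (line through crop points), blue profile in px
for k in range(3):
    if k: t,T=cap("top")
    a=np.array([270+25.0,232+14.8]); b=np.array([270+50.0,232+12.6]); n=120
    d=(b-a)/np.linalg.norm(b-a); L=np.linalg.norm(b-a); q=np.linspace(-.1,1.1,n)
    pts=a+np.outer(q,b-a); f=t.astype(np.float32)
    pr=cv2.remap(f,pts[:,0].astype(np.float32)[None],pts[:,1].astype(np.float32)[None],cv2.INTER_LINEAR)[0]
    B=pr[:,2]; mid=(q>.3)&(q<.7)&(B>130); G=np.where((pr[:,1]<75))[0]; px=q*L
    print("bubble px",px[mid].min().round(2),px[mid].max().round(2),"dark px",np.unique(px[G].round(1)).tolist(),"green px",px[(pr[:,1]>110)&(B<110)][[0,-1]].round(2))
E
```

```text
t 13.72 tcp [540.7 196.8  74.4] heading -83.78 z [ 0.001  0.    -1.   ] F [-7.3  0.8 15. ] w 35.1 gf 30.0
green s range [-31.9  33.3] wc 1.2
{-40: 212, -38: 213, -36: 170, -34: 146, -32: 23, -30: 37, -28: 43, -26: 45, -24: 43, -22: 43, -20: 43, -18: 37, -16: 32, -14: 35, -12: 33, -10: 30, -8: 25, -6: 51, -4: 101, -2: 205, 0: 241, 2: 226, 4: 208, 6: 118, 8: 54, 10: 22, 12: 32, 14: 31, 16: 36, 18: 36, 20: 40, 22: 42, 24: 49, 26: 44, 28: 43, 30: 41, 32: 29, 34: 29, 36: 45, 38: 178, 40: 183}
bubble px 10.4 13.69 dark px [-1.0, -0.7] green px [2.000e-02 2.356e+01]
bubble px 10.4 13.69 dark px [-1.0, -0.7] green px [2.000e-02 2.356e+01]
bubble px 10.4 13.69 dark px [-1.0, -0.7] green px [2.000e-02 2.356e+01]
```

Adding 3.4 N moved the knob only 0.1 mm, so it is at its stop. The bubble is within about 1 mm of the middle and steady. Handing in.

```bash
python3 -c "
from h import *
print(ticket.finish_job())"
```

```text
the job is handed in; nothing more can be done
None
```

The job is handed in: the level is fully seated in its slot and released, and the gripper is still holding the knob against its stop at 15 N with the bubble within about 1 mm of centre; the arm's path stayed clear of the cup, bowl, scraper and jar, though I took no final picture of them.

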